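Free a display-stand head from the cam jig and hold it hole-up

TASK

Swing the red-knobbed cam lever of the jig all the way round to free the sliding jaw, then lift the wooden head block out and find the blind hole in one of its sides. Turn the block so that the hole faces straight up, ready for its arm peg to be dropped in, and finish while holding it still in the gripper like that, about 20 cm above the table, held by nothing else. Leave the lever open and do not shift the other things on the table.

Things in the scene. Friction and masses are not known exactly. Their poses are not given: they have to be found in the camera images.
- jig: Low cam jig screwed to the table: base plate 10 mm thick, x -50 to +50, y -46 to +94 mm, with a blue seat boxing in the head block's round foot on three sides with 1.5 to 2 mm play. Origin on the table under the seat's axis; +y points to the lever's pivot. A jaw sliding along y hooks over the foot until the lever is opened. Seat and jaw end 27 mm above the table. It stands turned up to 35 degrees either way.
- cam_lever (a joint): Cam lever's angle in rad about its upright pivot: 0 = shut (lever along the jig's -x axis), 2.0 = fully open at its stop; it starts between 0 and 0.2. Opens clockwise seen from above: from the jig's -x by way of +y, ending 0.42 to +x and 0.91 to +y. Opening draws the jaw back 9 mm and frees the block. Stiff (about 2 N at the knob), stays where it is left.
- lever_knob (a point): Centre of the upright round red knob at the cam lever's end, 37 mm above the table. Knob 22 mm in diameter, from 22 to 51 mm above the table, 85 mm from the pivot; a flat steel bar 13 mm wide, 27 to 34 mm above the table, joins it to the pivot.
- lever_pivot (a point): Point on the lever's upright pivot axis, 37 mm above the table, 64.5 mm from the jig's origin along its +y axis; the steel pivot ends 39 mm above the table.
- head: Display-stand head: beech block 42 x 42 mm, 50 mm high, 0.08 to 0.17 kg, origin at its centre, 51 mm above the table in the jig. Blind hole in its +x side, in a brass ring 26 mm across, 3 mm proud; a plain brass button of that size, no hole, on -x; +y and -y sides plain wood. Below (-z) a brass neck (16 mm) and foot 28 mm across, ending 41 mm from the origin. At first upright, hole facing any way.
- hole_mouth (a point): Centre of the mouth of the blind hole, 24 mm from the block's centre along its +x axis, which points out of the hole. The hole is 16 mm in diameter and 31 mm deep from here. Out of the jig the block also stands upright on its flat foot on the bare table, its centre then 41 mm up.
- peg_tray: Bystander: black tray 120 x 150 mm, 28 mm high, with three dark wooden arm pegs. Origin at the centre of its underside.
- tape: Bystander: roll of brown tape lying flat, 100 mm in diameter, 48 mm high. Origin at the centre of its underside.
- scissors: Bystander: scissors lying flat, about 215 mm long, 10 mm high. Origin on the table near their pivot.
- glasses_case: Bystander: closed dark blue glasses case 155 x 60 mm, 40 mm high. Origin at the centre of its underside.
- stand: Bystander: a finished display stand, 214 mm high, with a round foot 120 mm in diameter, a brass column and a head with a T-shaped arm reaching out 87 mm. Origin at the centre of its underside.
Mind the look-alikes: they are no part of the job. There is more than one size of the head; the job needs the smallest.

How it is judged (in metres and radians):
On the way, in this order (a step that is already met when the one before it is completed fails the run):
1. the cam lever is swung open (past 1.7 rad) with the head block still standing in its seat (value of joint cam_lever above 1.7 rad and height (world z) of head below 0.056 m), for 0.2 s.
2. the head block is lifted out of the jig in the gripper (its centre over 100 mm above the table) (height (world z) of head above 0.1 m and contact force between the fingers and head above 1 N and value of joint cam_lever above 1.7 rad), for 0.2 s.
At the end, for the whole second after the job is handed in: The head block is held still in the fingers, its hole (+x axis) within 0.25 rad of straight up, its centre 140 to 270 mm above the table, touching neither the jig nor any bystander; the cam lever still stands open (past 1.6 rad) and each bystander is within 30 mm of where it was (angle between head's own x axis and vertical below 0.25 rad and height (world z) of head between 0.14 and 0.27 m and contact force between the fingers and head above 1 N and linear speed of head below 0.03 m/s and angular speed of head below 0.2 rad/s and value of joint cam_lever above 1.6 rad and contact force between head and jig below 0.1 N and contact force between head and tape below 0.1 N and contact force between head and scissors below 0.1 N and contact force between head and peg_tray below 0.1 N and contact force between head and stand below 0.1 N and contact force between head and glasses_case below 0.1 N and distance of each of tape, scissors, peg_tray, stand, glasses_case from where it was at the start of the episode below 0.03 m); the arm keeps its last pose, push and grip.
It fails at once if a bystander is shifted by more than 30 mm (distance of any of tape, scissors, peg_tray, stand, glasses_case from where it was at the start of the episode above 0.03 m).
It also fails if it takes over 70 s, if anything falls off the work surface, if the arm or the gripper's body presses on something with over 40 N, if the wrist force passes 120 N, or if a joint passes its speed limit or range.

ROBOT

A 6-joint arm with a two-finger parallel gripper is mounted at the origin on the work surface. World frame = base frame: x ahead of the robot, y to its left, z up, the work surface at z = 0. Lengths are in mm, angles in degrees, forces in N, time in s.
With the tool pointing down it reaches from about 350 to 875 mm from the base axis. Payload 4.2 kg.
Tool frame: the origin (TCP) lies midway between the tips of the shut fingers; the grasp point (between the pads) lies 19 mm behind it (manip.grasp_offset is the distance from the TCP to the grasp point, in mm); x points along the fingers, y is the direction in which the jaws open and shut, and the axes are right-handed (so a half turn about x gives the same grasp; the last joint's range is limited). The gripper opens to 85 mm and grips with 20 to 120 N. Pads are 22 mm wide; open, the fingers measure 114 mm over their backs; the gripper's body (76 mm by 85 mm) begins 54 mm behind the grasp point. The pads swing forward as they close: fully open they stand 13 mm farther back than shut.
Start: joints at [-56.23, 22.042, 0.453, 0, -68.411, -14.817], TCP at [203.015, -591.087, 231.312] pointing down, gripper open.
Joint ranges: [-179.83, 179.83], [-69.29, 118.12], [-61.27, 80.66], [-181.25, 117.63], [-171.15, -9.14], [-177.46, 177.46]. Speed limits (degrees/s): [159.86, 159.86, 180, 180, 180, 180].

INTERFACE

Orientations are given as [roll, pitch, yaw] about the fixed x, y, z axes, in that order (R = Rz(yaw) Ry(pitch) Rx(roll)).
In Python, from plant import manip, optics, finder gives the robot as it stands.
- The arm moves only by the tool step_arm, never from a script. Its argument "increments" is a list of rows, each a list of 3 entries, a list of its own where there are three numbers: the turn, a rotation vector about the tool's x, y, z in rad, then the shift along the tool's x, y, z in m, then the finger opening in m, from 0 to 0.0854. A call has 1 to 8 rows; each row shifts and turns the commanded pose from where the row before left it, along the tool's axes as they then stand; what a row does not reach is not made up. A row lasts 1/12 s, in which the tool goes at most 41.7 mm and 7.16 degrees, less where a joint would pass 70% of its speed; a pose out of reach is approached as far as the arm can. A call is refused whole if a number of a shift passes 0.0417 or a number of a turn 0.125, either way. A call with a gripper value outside its range is refused whole. The fingers move at their own pace and stop on an object; "squeeze" is the grip in N (left out, the last holds). Time passes only in rows, so rows that do not move let the fingers close. It gives the time, the measured TCP pose, the force and the opening at its end, in the units of the state.
- manip.get_obs(): the state, without advancing time (a new reading comes with each control period).
- optics.capture(name): name is "side" or "top"; returns a dict with "frame" (480x640x3 uint8, red, green, blue), "z_map" (480x640 float32, mm along the optical axis (not along the pixel's ray), 0 where there is no reading), "fx", "fy", "cx", "cy" (pixels), "T" (4x4, takes a point from camera to world coordinates). Camera axes: x right, y down, z forward; pixel columns grow to the right and rows downward; lengths in mm; the calibration is good to about 2 mm. A picture is of the moment at which its call begins.
- manip.job_done(): hands the job in, once; it reports no verdict.
Trained networks look in a picture, given as the dict that the camera call returned (one of the last four; its "shot" number tells which), for a name from the list of things; names that differ only in an ending like _2 or _b are one class to them, and where a whole thing is asked for, a point or a joint stands for the part that bears it (a point fixed in the world has none). Each returns a list of dicts, best first, with "p" (0 to 1); they miss things now and then, are a little off and sometimes report something else, mostly with a low value. They report only what shows in the picture. A call takes as long as a camera call. They do not tell look-alikes from the thing itself.
- finder.boxes_of(query, picture): "centre" ([x, y, z] in mm, in world coordinates, good to about 4 mm: the middle of the surface that is visible of it).
The state is a dict: "time_s": time; "q": joint angles; "dq": joint speeds; "effort": joint torques, N m; "ee_pos": TCP position; "eef_rot": TCP orientation; "wrist_force": force on the tool from outside, world axes, zero at the start; "torque": the same for the moment, N m; "finger_gap": opening from 0.0 (shut) to 1.0 (fully open).
Only numpy, scipy, OpenCV 4.12 (cv2) and the standard library are available. Lean on these libraries where they do the work, as an engineer would, in place of code of your own. Each camera call takes 0.05 s, during which the arm holds its last target. There are 200 camera calls.

## Working session

There is one attempt and no reset: what is moved stays moved. The work goes in short steps, Python scripts to look and compute and a tool call to move; the robot and the scene stay as the last step left them, time stands still between calls to the robot, and variables do not carry over. Pictures are saved under pics/ and viewed, about 8 in all and at most 12, crops included, and the job is handed in when it is done.

Besides the shell and the picture viewer there is one more tool, called after "Emit:" as name(argument=value, ...), one argument or row to a line, values as JSON. step_arm: Moves the arm, as the interface text tells. Its arguments: {"type":"object","properties":{"increments":{"type":"array"},"squeeze":{"type":"number"}},"required":["increments"]}

```bash
mkdir -p pics; ls
cat > h.py <<'E'
import numpy as np, cv2
from plant import manip, optics, finder
from scipy.spatial.transform import Rotation as R
def cap(n,f=None):
    c=optics.capture(n)
    if f: cv2.imwrite('pics/'+f,c['frame'][:,:,::-1])
    return c
def cloud(c):
    v,u=np.mgrid[0:480,0:640]; z=c['z_map']
    P=np.stack([(u-c['cx'])/c['fx']*z,(v-c['cy'])/c['fy']*z,z],-1)
    W=P@c['T'][:3,:3].T+c['T'][:3,3]; W[z==0]=np.nan
    return W
def px(c,p):
    T=np.linalg.inv(c['T']); q=T[:3,:3]@np.array(p,float)+T[:3,3]
    return np.round([c['fx']*q[0]/q[2]+c['cx'],c['fy']*q[1]/q[2]+c['cy']])
E
python3 - <<'E'
from h import *
s=manip.get_obs();print({k:np.round(v,3).tolist() for k,v in s.items()})
for n in ['top','side']:
    c=cap(n,n+'0.png'); print(n,np.round(c['T'],2).tolist(),c['fx'])
    for q in ['jig','lever_knob','head','hole_mouth','lever_pivot','stand','tape','scissors','peg_tray','glasses_case']:
        print(q,[(np.round(d['centre']).tolist(),round(d['p'],2),px(c,d['centre']).tolist()) for d in finder.boxes_of(q,c)[:4]])
E
```

```text
pics
{'time_s': 0.0, 'q': [-56.23, 22.09, 0.381, -0.029, -68.411, -14.818], 'dq': [0.038, 0.001, -0.074, -0.013, -0.03, -0.096], 'effort': [-0.0, -39.229, 18.84, 4.186, -0.005, 0.0], 'ee_pos': [202.836, -590.558, 230.234], 'eef_rot': [92.11, 89.876, 111.051], 'wrist_force': [0.895, -0.564, 0.111], 'torque': [0.078, 0.02, 0.0], 'finger_gap': 1.003}
top [[-0.0, -1.0, 0.09, 447.42], [-1.0, 0.0, 0.0, 61.86], [-0.0, -0.09, -1.0, 1423.59], [0.0, 0.0, 0.0, 1.0]] 521.1693677576818
jig [([569.0, 68.0, 10.0], 0.6, [317.0, 248.0]), ([564.0, 31.0, 76.0], 0.28, [331.0, 248.0])]
lever_knob [([558.0, 105.0, 33.0], 0.7, [303.0, 251.0])]
head [([689.0, -89.0, 95.0], 0.75, [377.0, 199.0]), ([678.0, 387.0, 5.0], 0.66, [201.0, 209.0]), ([424.0, -3.0, 92.0], 0.64, [345.0, 302.0]), ([564.0, 32.0, 73.0], 0.6, [330.0, 248.0])]
hole_mouth [([429.0, -3.0, 94.0], 0.82, [345.0, 300.0]), ([689.0, -88.0, 95.0], 0.62, [377.0, 199.0])]
lever_pivot [([572.0, 65.0, 7.0], 0.8, [318.0, 247.0])]
stand [([590.0, 543.0, 13.0], 0.63, [142.0, 241.0])]
tape [([476.0, -408.0, 47.0], 0.68, [497.0, 281.0])]
scissors [([678.0, 3
[... 322 characters left out ...]
[312.0, 247.0])]
lever_knob [([546.0, 112.0, 31.0], 0.82, [316.0, 251.0])]
head [([422.0, 19.0, 82.0], 0.84, [371.0, 223.0]), ([567.0, 48.0, 70.0], 0.78, [315.0, 222.0]), ([684.0, -77.0, 78.0], 0.58, [287.0, 181.0])]
hole_mouth [([420.0, 23.0, 82.0], 0.98, [372.0, 224.0]), ([564.0, 40.0, 71.0], 0.92, [317.0, 220.0]), ([679.0, -78.0, 79.0], 0.82, [289.0, 181.0])]
lever_pivot [([560.0, 84.0, 15.0], 0.71, [314.0, 246.0])]
stand [([588.0, 561.0, 12.0], 0.72, [243.0, 412.0])]
tape [([473.0, -385.0, 35.0], 0.91, [378.0, 139.0])]
scissors [([676.0, 391.0, 8.0], 0.84, [233.0, 335.0])]
peg_tray [([422.0, 389.0, 12.0], 0.81, [337.0, 359.0])]
glasses_case [([666.0, -337.0, 42.0], 0.91, [317.0, 137.0])]
```

Run:
```python
import cv2,numpy as np
a=cv2.imread('pics/top0.png');b=cv2.imread('pics/side0.png')
cv2.imwrite('pics/c0.png',np.hstack([cv2.resize(a[180:320,270:410],(400,400),interpolation=2),cv2.resize(b[155:295,260:400],(400,400),interpolation=2)]))
```

```text
(no output)
```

View pics/c0.png

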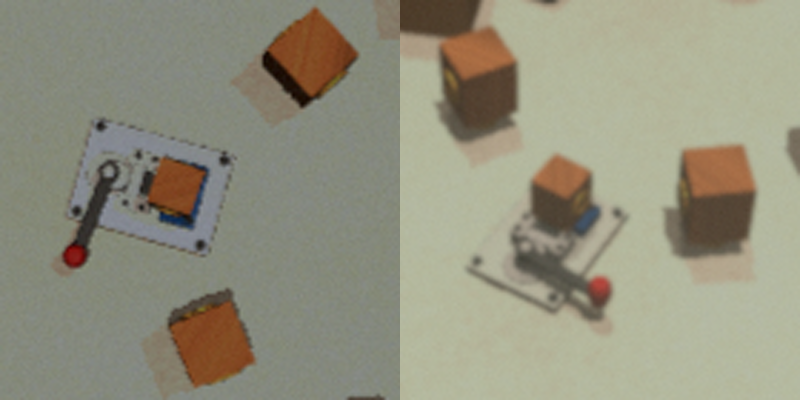

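View pics/side0.png

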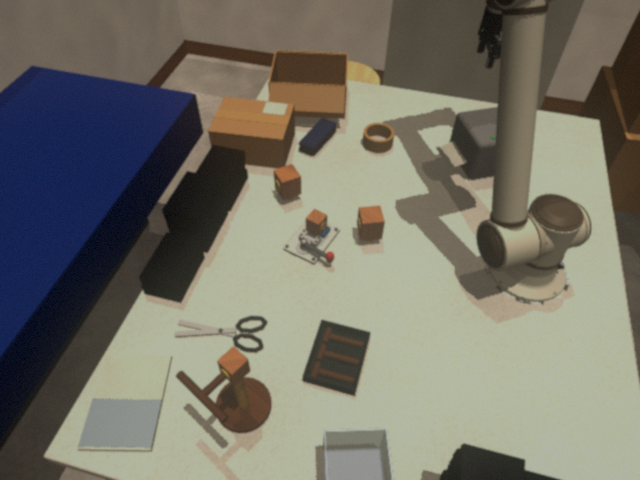

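Run:
```python
from h import *
cs={n:cap(n) for n in['top','side']}
for n,c in cs.items():
    W=cloud(c);f=c['frame'].astype(int)
    near=(abs(W[...,0]-560)<90)&(abs(W[...,1]-65)<90)
    red=near&(f[...,0]>110)&(f[...,1]<60)&(f[...,2]<60)&(W[...,2]>15)&(W[...,2]<58)
    print(n,'red',red.sum(),np.nanmean(W[red],0).round(1),'max z',np.nanmax(W[red][:,2]))
    top=near&(W[...,2]>71)&(W[...,2]<82)
    P=W[top]; print('blk',top.sum(),P.mean(0).round(1),P.min(0).round(1),P.max(0).round(1),cv2.minAreaRect(P[:,:2].astype(np.float32)))
    pl=near&(abs(W[...,2]-10)<4); P=W[pl];print('plate',cv2.minAreaRect(P[:,:2].astype(np.float32)),P[:,2].mean())
    for l,(x,y) in dict(o1=(689,-89),o2=(426,0)).items():
        m=(abs(W[...,0]-x)<50)&(abs(W[...,1]-y)<50)&(W[...,2]>80);print(l,cv2.minAreaRect(W[m][:,:2].astype(np.float32)),W[m][:,2].max())
    for p in [(108,170),(75,257)]:
        if n=='top':
            u,v=270+p[0]*.35,180+p[1]*.35;print(u,v,W[int(v),int(u)])
f=cs['side']['frame'];g=cs['top']['frame']
o=np.hstack([cv2.resize(f[200:245,295:340],(400,400),interpolation=2),cv2.resize(g[225:270,310:355],(400,400),interpolation=2)])
cv2.imwrite('pics/c1.png',np.clip(o[:,:,::-1]*1.6,0,255))
```

```text
top red 24 [510.2 123.3  50.5] max z 56.833325481540214
blk 248 [571.4  29.3  76.5] [545.4   4.4  71. ] [597.1  54.   81.1] ((571.6226196289062, 29.58991813659668), (41.1270637512207, 42.03105545043945), 71.22657775878906)
plate ((563.421142578125, 65.49159240722656), (170.67770385742188, 178.69798278808594), 1.2335975170135498) 10.107505415368312
o1 ((690.7548828125, -94.75276184082031), (66.60658264160156, 60.85719299316406), 42.84890365600586) 100.9875731949553
o2 ((429.20013427734375, -1.5944023132324219), (65.80474853515625, 59.35364532470703), 22.30652618408203) 103.15422642372323
307.8 239.5 [590.83477033  93.73800593  38.55715273]
296.25 269.95 [510.07965707 122.36967589  53.29726189]<stdin>:7: RuntimeWarning: Mean of empty slice
Traceback (most recent call last):
ValueError: zero-size array to reduction operation fmax which has no identity
```

```bash
cat >> h.py <<'E'
def pose():
    s=manip.get_obs(); return np.array(s['ee_pos']),R.from_euler('xyz',s['eef_rot'],degrees=True),s
def down(jaw): # tool x down, y = jaw heading (deg)
    a=np.radians(jaw); y=np.array([np.cos(a),np.sin(a),0]); x=np.array([0,0,-1.]); return R.from_matrix(np.stack([x,y,np.cross(x,y)],1))
def delta(p,r):
    """total rotvec (tool) and shift in current tool axes, mm"""
    p0,r0,s=pose(); rv=(r0.inv()*r).as_rotvec(); print('turn',rv.round(3),'shift(tool mm)',r0.inv().apply(np.array(p)-p0).round(1),'dist',np.linalg.norm(np.array(p)-p0).round(1))
E
python3 - <<'E'
from h import *
cs={n:cap(n) for n in['top','side']}
f=cs['side']['frame'];g=cs['top']['frame']
o=np.hstack([cv2.resize(f[200:245,295:340],(400,400),interpolation=2),cv2.resize(g[225:270,310:355],(400,400),interpolation=2)])
cv2.imwrite('pics/c1.png',np.clip(o[:,:,::-1]*1.6,0,255))
p,r,s=pose(); print(r.as_matrix().round(3))
W=cloud(cs['side']);
near=(abs(W[...,0]-560)<90)&(abs(W[...,1]-65)<90)&(W[...,2]>71)&(W[...,2]<82)
print('side blk',cv2.minAreaRect(W[near][:,:2].astype(np.float32)))
rc=cv2.boxPoints(cv2.minAreaRect(W[near][:,:2].astype(np.float32)));print(rc)
# knob/top
jy=np.degrees(np.arctan2(93.7-29.5,590.8-571.5));print('jig +y heading',jy)
lev=np.degrees(np.arctan2(122.9-93.7,510.1-590.8)); print('lever heading',lev)
for j in (lev+90,lev-90): delta([510,123,230],down(j))
E
```

```text
[[ 0.    -0.325  0.946]
 [ 0.     0.946  0.325]
 [-1.     0.     0.   ]]
side blk ((568.33837890625, 31.764480590820312), (47.67858123779297, 44.44625473022461), 71.5639419555664)
[[539.71674    16.176666 ]
 [581.8819      2.1207123]
 [596.96       47.352295 ]
 [554.79486    61.40825  ]]
jig +y heading 73.26801064626072
lever heading 160.10815596659432
turn [-2.464  0.     0.   ] shift(tool mm) [  1.3 575.7 522.2] dist 777.3
turn [ 0.678  0.    -0.   ] shift(tool mm) [  1.3 575.7 522.2] dist 777.3[ WARN:0@2.944] global loadsave.cpp:1063 imwrite_ Unsupported depth image for selected encoder is fallbacked to CV_8U.
```

View pics/c1.png

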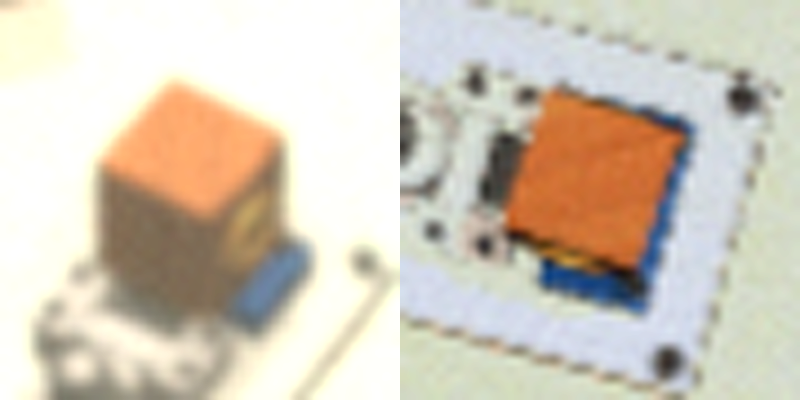

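Emit:
step_arm(
  increments=[
    [[0,0,0],[0,0.0288,0.0261],0.05],
    [[0,0,0],[0,0.0288,0.0261],0.05],
    [[0,0,0],[0,0.0288,0.0261],0.05],
    [[0,0,0],[0,0.0288,0.0261],0.05],
    [[0,0,0],[0,0.0288,0.0261],0.05],
    [[0,0,0],[0,0.0288,0.0261],0.05],
    [[0,0,0],[0,0.0288,0.0261],0.05],
    [[0,0,0],[0,0.0288,0.0261],0.05],
  ],
)

```text
time_s: 1.97
ee_pos: [326.0, -303.7, 231.6]
eef_rot: [-44.2, 89.9, -25.3]
wrist_force: [0.7, 0.9, -0.5]
finger_gap: 0.587
```

Emit:
step_arm(
  increments=[
    [[0,0,0],[0,0.0288,0.0261],0.05],
    [[0,0,0],[0,0.0288,0.0261],0.05],
    [[0,0,0],[0,0.0288,0.0261],0.05],
    [[0,0,0],[0,0.0288,0.0261],0.05],
    [[0,0,0],[0,0.0288,0.0261],0.05],
    [[0,0,0],[0,0.0288,0.0261],0.05],
    [[0,0,0],[0,0.0288,0.0261],0.05],
    [[0,0,0],[0,0.0288,0.0261],0.05],
  ],
)

```text
time_s: 2.63
ee_pos: [448.6, -17.6, 231.8]
eef_rot: [-5.3, 89.9, 13.7]
wrist_force: [0.8, -0.3, -0.1]
finger_gap: 0.586
```

Emit:
step_arm(
  increments=[
    [[0,0,0],[0,0.0288,0.0261],0.05],
    [[0,0,0],[0,0.0288,0.0261],0.05],
    [[0,0,0],[0,0.0288,0.0261],0.05],
    [[0,0,0],[0,0.0288,0.0261],0.05],
    [[-0.123,0,0],[0,0,0],0.05],
    [[-0.123,0,0],[0,0,0],0.05],
    [[-0.123,0,0],[0,0,0],0.05],
    [[-0.123,0,0],[0,0,0],0.05],
  ],
)

```text
time_s: 3.3
ee_pos: [509.7, 123.7, 231.2]
eef_rot: [168.2, 90.0, -144.3]
wrist_force: [0.1, -0.5, -0.4]
finger_gap: 0.587
```

Emit:
step_arm(
  increments=[
    [[-0.123,0,0],[0,0,0],0.05],
    [[-0.123,0,0],[0,0,0],0.05],
    [[-0.123,0,0],[0,0,0],0.05],
    [[-0.123,0,0],[0,0,0],0.05],
    [[-0.123,0,0],[0,0,0],0.05],
    [[-0.123,0,0],[0,0,0],0.05],
    [[-0.123,0,0],[0,0,0],0.05],
    [[-0.123,0,0],[0,0,0],0.05],
  ],
)

```text
time_s: 3.97
ee_pos: [509.6, 123.3, 231.4]
eef_rot: [-70.7, 90.0, 33.2]
wrist_force: [-0.3, 0.5, -0.3]
finger_gap: 0.583
```

Emit:
step_arm(
  increments=[
    [[-0.123,0,0],[0,0,0],0.05],
    [[-0.123,0,0],[0,0,0],0.05],
    [[-0.123,0,0],[0,0,0],0.05],
    [[-0.123,0,0],[0,0,0],0.05],
    [[-0.123,0,0],[0,0,0],0.05],
    [[-0.123,0,0],[0,0,0],0.05],
    [[-0.123,0,0],[0,0,0],0.05],
    [[-0.123,0,0],[0,0,0],0.05],
  ],
)

```text
time_s: 4.63
ee_pos: [509.6, 123.2, 231.4]
eef_rot: [-137.8, 90.0, 22.5]
wrist_force: [-0.3, -0.8, 0.4]
finger_gap: 0.585
```

Run:
```python
from h import *
p,r,s=pose(); print(p,np.round(s['q'],1),s['finger_gap'],s['time_s'])
delta([510,123,22],down(250.1))
```

```text
[509.6459291  123.2145285  231.44472861] [ 31.3  12.2 -13.6   0.  -64.2  38.9] 0.585094475281507 4.6333
turn [ 0.003 -0.     0.   ] shift(tool mm) [ 2.094e+02  1.000e-01 -4.000e-01] dist 209.4
```

Emit:
step_arm(
  increments=[
    [[0,0,0],[0.035,0,0],0.05],
    [[0,0,0],[0.035,0,0],0.05],
    [[0,0,0],[0.035,0,0],0.05],
    [[0,0,0],[0.035,0,0],0.05],
    [[0,0,0],[0.03,0,0],0.05],
    [[0,0,0],[0.022,0,0],0.05],
    [[0,0,0],[0.012,0,0],0.05],
    [[0,0,0],[0.005,0,0],0.05],
  ],
)

```text
time_s: 5.3
ee_pos: [508.5, 122.6, 20.1]
eef_rot: [49.5, 89.8, -150.6]
wrist_force: [-0.6, -0.2, 1.0]
finger_gap: 0.585
```

Emit:
step_arm(
  increments=[
    [[0,0,0],[0,0,0],0.02],
    [[0,0,0],[0,0,0],0.015],
    [[0,0,0],[0,0,0],0.015],
    [[0,0,0],[0,0,0],0.015],
    [[0,0,0],[0,0,0],0.015],
    [[0,0,0],[0,0,0],0.015],
  ],
  squeeze=20,
)

```text
time_s: 5.8
ee_pos: [510.4, 123.7, 23.3]
eef_rot: [-132.7, 89.9, 27.2]
wrist_force: [0.6, 0.7, 0.9]
finger_gap: 0.248
```

Emit:
step_arm(
  increments=[
    [[0.0785,0,0],[0,-0.0067,-0.00026],0.015],
    [[0.0785,0,0],[0,-0.0067,-0.00026],0.015],
    [[0.0785,0,0],[0,-0.0067,-0.00026],0.015],
    [[0.0785,0,0],[0,-0.0067,-0.00026],0.015],
    [[0.0785,0,0],[0,-0.0067,-0.00026],0.015],
  ],
)

```text
time_s: 6.22
ee_pos: [528.1, 151.2, 23.3]
eef_rot: [-156.0, 89.9, -18.8]
wrist_force: [5.0, -6.7, 1.4]
finger_gap: 0.249
```

```bash
cat > lev.py <<'E'
from h import *
p,r,s=pose(); v=p[:2]-[590.8,93.7]; y=r.apply([0,1,0])
print(p,'radius',np.hypot(*v),'lever heading',np.degrees(np.arctan2(v[1],v[0])),'jaw-90',np.degrees(np.arctan2(y[1],y[0]))-90,s['wrist_force'],np.round(s['q'],1),s['finger_gap'])
E
python3 lev.py
```

```text
[528.09480435 151.20237127  23.26393309] radius 85.07916468357894 lever heading 137.47832934641895 jaw-90 -222.7762966052277 [ 4.96520996 -6.73133311  1.43058733] [ 32.9  28.5 -24.3   0.1 -37.1  14.2] 0.24919730442730004
```

Tracks the arc perfectly (radius 85.1, heading 137.5, jaw aligned). Continue 19 more rows.

Emit:
step_arm(
  increments=[
    [[0.0785,0,0],[0,-0.0067,-0.00026],0.015],
    [[0.0785,0,0],[0,-0.0067,-0.00026],0.015],
    [[0.0785,0,0],[0,-0.0067,-0.00026],0.015],
    [[0.0785,0,0],[0,-0.0067,-0.00026],0.015],
    [[0.0785,0,0],[0,-0.0067,-0.00026],0.015],
    [[0.0785,0,0],[0,-0.0067,-0.00026],0.015],
    [[0.0785,0,0],[0,-0.0067,-0.00026],0.015],
    [[0.0785,0,0],[0,-0.0067,-0.00026],0.015],
  ],
)

```text
time_s: 6.88
ee_pos: [572.8, 174.9, 23.2]
eef_rot: [141.5, 89.7, -117.3]
wrist_force: [1.3, -9.9, 3.5]
finger_gap: 0.249
```

Emit:
step_arm(
  increments=[
    [[0.0785,0,0],[0,-0.0067,-0.00026],0.015],
    [[0.0785,0,0],[0,-0.0067,-0.00026],0.015],
    [[0.0785,0,0],[0,-0.0067,-0.00026],0.015],
    [[0.0785,0,0],[0,-0.0067,-0.00026],0.015],
    [[0.0785,0,0],[0,-0.0067,-0.00026],0.015],
    [[0.0785,0,0],[0,-0.0067,-0.00026],0.015],
    [[0.0785,0,0],[0,-0.0067,-0.00026],0.015],
    [[0.0785,0,0],[0,-0.0067,-0.00026],0.015],
  ],
)

```text
time_s: 7.55
ee_pos: [623.3, 167.9, 23.1]
eef_rot: [156.0, 89.5, -138.8]
wrist_force: [-3.8, -9.1, 6.8]
finger_gap: 0.248
```

Emit:
step_arm(
  increments=[
    [[0.0785,0,0],[0,-0.0067,-0.00026],0.015],
    [[0.0785,0,0],[0,-0.0067,-0.00026],0.015],
    [[0.0785,0,0],[0,-0.0067,-0.00026],0.015],
  ],
)

```text
time_s: 7.8
ee_pos: [639.7, 157.4, 23.1]
eef_rot: [164.0, 89.4, -144.3]
wrist_force: [-7.3, -8.3, 7.7]
finger_gap: 0.25
```

```bash
python3 lev.py
```

```text
[639.70593151 157.44520441  23.13495965] radius 80.3445158152476 lever heading 52.50423426251906 jaw-90 51.710363630065245 [-7.33717755 -8.33858985  7.72061092] [ 27.9  36.7  -7.2   0.1 -46.6 -66.3] 0.2503344308951682
```

Emit:
step_arm(
  increments=[
    [[0.04,0,0],[0,-0.0034,0.001],0.015],
    [[0,0,0],[0,0,0],0.05],
    [[0,0,0],[0,0,0],0.05],
    [[0,0,0],[0,0,0],0.05],
    [[0,0,0],[0,0,0],0.05],
    [[0,0,0],[-0.03,0,0],0.05],
    [[0,0,0],[-0.04,0,0],0.05],
    [[0,0,0],[-0.04,0,0],0.06],
  ],
)

```text
time_s: 8.47
ee_pos: [645.1, 159.8, 132.3]
eef_rot: [160.1, 89.8, -150.2]
wrist_force: [1.6, 0.6, -0.1]
finger_gap: 0.695
```

Emit:
step_arm(
  increments=[
    [[0,0,0],[-0.04,0,0],0.085],
    [[0,0,0],[-0.04,0,0],0.085],
    [[-0.123,0,0],[0,0,0],0.085],
    [[-0.123,0,0],[0,0,0],0.085],
    [[-0.123,0,0],[0,0,0],0.085],
    [[-0.123,0,0],[0,0,0],0.085],
    [[-0.123,0,0],[0,0,0],0.085],
    [[-0.123,0,0],[0,0,0],0.085],
  ],
)

```text
time_s: 9.13
ee_pos: [645.7, 160.2, 212.3]
eef_rot: [-27.4, 90.0, 64.9]
wrist_force: [0.1, 0.1, 1.1]
finger_gap: 0.995
```

Run:
```python
from h import *
cs={n:cap(n) for n in['top','side']}
c=cs['top'];W=cloud(c);f=c['frame'].astype(int)
near=(abs(W[...,0]-580)<110)&(abs(W[...,1]-80)<110)
red=near&(f[...,0]>100)&(f[...,1]<65)&(f[...,2]<65)&(W[...,2]>15)&(W[...,2]<58)
print('red',red.sum(),W[red].mean(0) if red.any() else '')
top=near&(W[...,2]>71)&(W[...,2]<82)
print(top.sum(),cv2.minAreaRect(W[top][:,:2].astype(np.float32)))
o=np.hstack([cv2.resize(cs['side']['frame'][190:270,270:350],(400,400),interpolation=2),cv2.resize(c['frame'][205:285,270:350],(400,400),interpolation=2)])
cv2.imwrite('pics/c2.png',np.clip(o[:,:,::-1]*1.4,0,255).astype(np.uint8))
print(manip.get_obs()['q'])
delta([571.5,29.5,200],down(251.6))
```

```text
red 2 [604.1604556  102.85477801  38.25241859]
246 ((571.4271850585938, 29.61199188232422), (41.08575439453125, 41.957237243652344), 71.25725555419922)
[ 2.78306801e+01  2.66883657e+01  5.07057305e+00 -1.97698308e-03
 -6.83821190e+01 -2.58650218e+01]
turn [-1.215  0.     0.   ] shift(tool mm) [  12.2   78.7 -128.1] dist 150.8
```

View pics/c2.png

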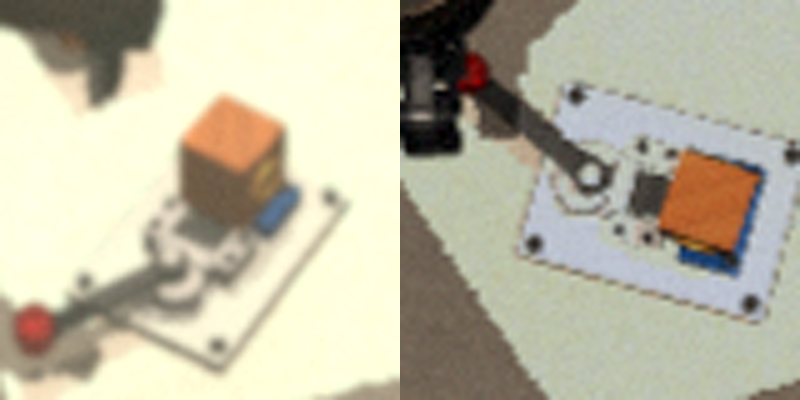

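Emit:
step_arm(
  increments=[
    [[0,0,0],[0.003,0.0197,-0.032],0.085],
    [[0,0,0],[0.003,0.0197,-0.032],0.085],
    [[0,0,0],[0.003,0.0197,-0.032],0.085],
    [[0,0,0],[0.003,0.0197,-0.032],0.085],
    [[-0.1215,0,0],[0,0,0],0.085],
    [[-0.1215,0,0],[0,0,0],0.085],
    [[-0.1215,0,0],[0,0,0],0.085],
    [[-0.1215,0,0],[0,0,0],0.085],
  ],
)

```text
time_s: 9.9
ee_pos: [571.3, 29.1, 200.6]
eef_rot: [-99.7, 90.0, 20.2]
wrist_force: [0.6, 0.1, -0.9]
finger_gap: 0.998
```

Emit:
step_arm(
  increments=[
    [[-0.1215,0,0],[0,0,0],0.085],
    [[-0.1215,0,0],[0,0,0],0.085],
    [[-0.1215,0,0],[0,0,0],0.085],
    [[-0.1215,0,0],[0,0,0],0.085],
    [[-0.1215,0,0],[0,0,0],0.085],
    [[-0.1215,0,0],[0,0,0],0.085],
    [[0,0,0],[0,0,0],0.085],
  ],
)

```text
time_s: 10.48
ee_pos: [571.4, 29.5, 200.4]
eef_rot: [-140.4, 90.0, 21.1]
wrist_force: [-0.6, 0.1, 0.3]
finger_gap: 0.997
```

Run:
```python
from h import *
print(np.round(manip.get_obs()['q'],1)); delta([571.5,29.5,36],down(251.6))
```

```text
[ 19.2  18.3  -9.8  -0.  -61.9  52.4]
turn [-0.001 -0.     0.   ] shift(tool mm) [164.4  -0.   -0. ] dist 164.4
```

Emit:
step_arm(
  increments=[
    [[0,0,0],[0.03,0,0],0.085],
    [[0,0,0],[0.03,0,0],0.085],
    [[0,0,0],[0.03,0,0],0.085],
    [[0,0,0],[0.03,0,0],0.085],
    [[0,0,0],[0.025,0,0],0.085],
    [[0,0,0],[0.015,0,0],0.085],
    [[0,0,0],[0.004,0,0],0.085],
    [[0,0,0],[0,0,0],0.06],
  ],
)

```text
time_s: 11.15
ee_pos: [570.8, 29.1, 35.2]
eef_rot: [39.5, 89.8, -159.1]
wrist_force: [0.4, 0.1, 0.2]
finger_gap: 0.876
```

Emit:
step_arm(
  increments=[
    [[0,0,0],[0,0,0],0.04],
    [[0,0,0],[0,0,0],0.03],
    [[0,0,0],[0,0,0],0.03],
    [[0,0,0],[0,0,0],0.03],
    [[0,0,0],[0,0,0],0.03],
  ],
  squeeze=50,
)

```text
time_s: 11.57
ee_pos: [572.6, 29.7, 38.0]
eef_rot: [-148.8, 89.8, 12.8]
wrist_force: [0.5, 1.8, 6.2]
finger_gap: 0.488
```

Emit:
step_arm(
  increments=[
    [[0,0,0],[-0.01,0,0],0.03],
    [[0,0,0],[-0.01,0,0],0.03],
    [[0,0,0],[-0.015,0,0],0.03],
    [[0,0,0],[-0.02,0,0],0.03],
    [[0,0,0],[-0.02,0,0],0.03],
  ],
)

```text
time_s: 11.98
ee_pos: [570.7, 29.1, 112.3]
eef_rot: [29.6, 89.9, -168.9]
wrist_force: [0.3, 0.8, -1.1]
finger_gap: 0.485
```

Emit:
step_arm(
  increments=[
    [[0,0,0],[-0.03,0,0],0.03],
    [[0,0,0],[-0.04,0,0],0.03],
    [[0,0,0],[-0.04,0,0],0.03],
    [[0.1148,0,0],[-0.03,0,0],0.03],
    [[0.1148,0,0],[0,0,0],0.03],
    [[0.1148,0,0],[0,0,0],0.03],
    [[0.1148,0,0],[0,0,0],0.03],
    [[0.1148,0,0],[0,0,0],0.03],
  ],
)

```text
time_s: 12.65
ee_pos: [570.6, 29.2, 252.1]
eef_rot: [-30.2, 90.0, 98.1]
wrist_force: [-0.2, 0.2, -1.7]
finger_gap: 0.487
```

Emit:
step_arm(
  increments=[
    [[0.1148,0,0],[0,0,0],0.03],
    [[0.1148,0,0],[0,0,0],0.03],
    [[0.1148,0,0],[0,0,0],0.03],
  ],
)

```text
time_s: 12.9
ee_pos: [570.7, 29.2, 251.8]
eef_rot: [43.4, 90.0, 152.0]
wrist_force: [0.7, -0.4, -0.3]
finger_gap: 0.486
```

Run:
```python
from h import *
p,r,s=pose();print(p,r.as_matrix().round(2),np.round(s['q'],1),s['finger_gap'])
c=cap('side');b=p+np.array([0,0,16]);u,v=px(c,b).astype(int);print(u,v)
print([(np.round(d['centre']),round(d['p'],2)) for d in finder.boxes_of('hole_mouth',c)])
o=cv2.resize(c['frame'][v-30:v+30,u-30:u+30],(600,600),interpolation=2)
cv2.imwrite('pics/c3.png',np.clip(o[:,:,::-1]*1.6,0,255).astype(np.uint8))
```

```text
[570.67892706  29.16771951 251.81912923] [[-0.   -0.95 -0.32]
 [ 0.   -0.32  0.95]
 [-1.    0.    0.  ]] [ 19.2  16.   -5.4  -0.  -68.6  -0.5] 0.48563758686305414
317 162
[(array([683., -75.,  80.]), 0.88), (array([424.,  24.,  87.]), 0.7), (array([565.,  42., 281.]), 0.66)]
```

View pics/c3.png

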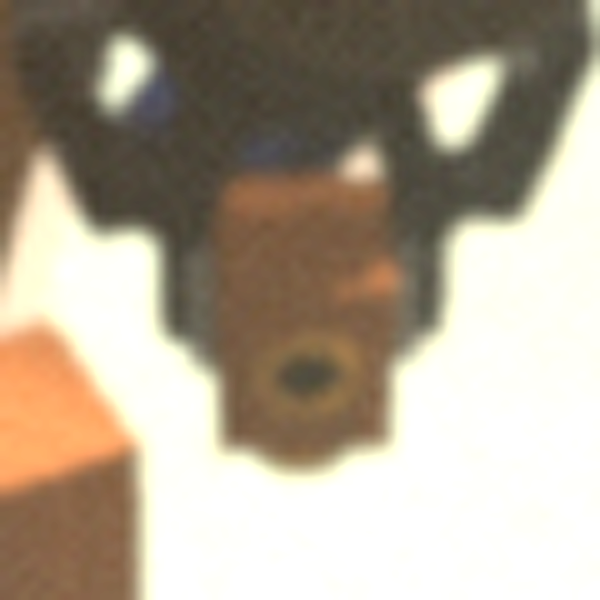

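Emit:
step_arm(
  increments=[
    [[0,-0.06,0],[0,0,0],0.03],
    [[0,-0.1122,0],[0,0,0],0.03],
    [[0,-0.1122,0],[0,0,0],0.03],
    [[0,-0.1122,0],[0,0,0],0.03],
    [[0,-0.1122,0],[0,0,0],0.03],
    [[0,-0.1122,0],[0,0,0],0.03],
    [[0,-0.1122,0],[0,0,0],0.03],
    [[0,-0.1122,0],[0,0,0],0.03],
  ],
  squeeze=80,
)

```text
time_s: 13.67
ee_pos: [571.8, 28.6, 252.6]
eef_rot: [-0.4, 41.3, 108.8]
wrist_force: [0.1, 0.0, -1.7]
finger_gap: 0.477
```

Emit:
step_arm(
  increments=[
    [[0,-0.1122,0],[0,0,0],0.03],
    [[0,-0.1122,0],[0,0,0],0.03],
    [[0,-0.1122,0],[0,0,0],0.03],
    [[0,-0.1122,0],[0,0,0],0.03],
    [[0,-0.1122,0],[0,0,0],0.03],
    [[0,-0.1122,0],[0,0,0],0.03],
    [[0,-0.0522,0],[0,0,0],0.03],
    [[0,0,0],[0,0,0],0.03],
  ],
)

```text
time_s: 14.33
ee_pos: [571.0, 28.2, 247.9]
eef_rot: [0.2, -0.3, 108.8]
wrist_force: [0.2, -0.2, -2.0]
finger_gap: 0.486
```

Run:
```python
from h import *
p,r,s=pose();print(p,r.as_matrix().round(3),np.round(s['q'],1),s['finger_gap'])
```

```text
[571.04170793  28.19250418 247.92508651] [[-0.323 -0.946  0.006]
 [ 0.946 -0.323 -0.004]
 [ 0.005  0.004  1.   ]] [ -17.1   44.4   19.3  -73.2 -122.2   29.7] 0.48564090216673195
```

Tool is horizontal, hole should be up. Lower slightly, settle and check.

Emit:
step_arm(
  increments=[
    [[0,0,0],[0,0,-0.015],0.03],
    [[0,0,0],[0,0,-0.015],0.03],
    [[0,0,0],[0,0,-0.01],0.03],
    [[0,0,0],[0,0,0],0.03],
    [[0,0,0],[0,0,0],0.03],
    [[0,0,0],[0,0,0],0.03],
    [[0,0,0],[0,0,0],0.03],
    [[0,0,0],[0,0,0],0.03],
  ],
)

```text
time_s: 15.0
ee_pos: [571.5, 29.3, 212.3]
eef_rot: [-0.1, 0.1, 109.0]
wrist_force: [0.1, 0.2, -1.3]
finger_gap: 0.483
```

Run:
```python
from h import *
p,r,s=pose();print(p,r.as_matrix().round(3),np.round(s['q'],1),np.round(s['dq'],2),s['finger_gap'])
b=p-16*r.apply([1,0,0]);o=[]
for n in('top','side'):
    c=cap(n);u,v=px(c,b).astype(int);W=cloud(c)
    print(n,u,v,[(np.round(d['centre']),round(d['p'],2)) for d in finder.boxes_of('hole_mouth',c)])
    for q in ['tape','scissors','peg_tray','glasses_case','stand']: print(q,[np.round(d['centre']).tolist() for d in finder.boxes_of(q,c)[:1]],end=' ')
    m=np.linalg.norm(W[...,:2]-b[:2],axis=-1)<18; m&=(W[...,2]>b[2]+10)
    f=c['frame'].astype(int); P=W[m&(f[...,0]>f[...,2]*1.4)]
    if len(P)>5:
        P=P[abs(P[:,2]-np.median(P[:,2]))<6]
        A=np.linalg.svd(P-P.mean(0))[2][2];print(len(P),P.mean(0),'normal',A)
    o.append(cv2.resize(c['frame'][v-30:v+30,u-30:u+30],(400,400),interpolation=2))
cv2.imwrite('pics/c4.png',np.clip(np.hstack(o)[:,:,::-1]*1.4,0,255).astype(np.uint8))
```

```text
[571.53735841  29.25479936 212.28799211] [[-0.325 -0.946 -0.002]
 [ 0.946 -0.325  0.001]
 [-0.001 -0.002  1.   ]] [ -16.6   47.    18.6  -71.2 -120.7   33.7] [-0.05  0.24 -0.32 -0.02 -0.03 -0.  ] 0.48263992450182736
top 339 237 [(array([572.,  18., 238.]), 0.97), (array([697., -90.,  94.]), 0.75)]
tape [[479.0, -408.0, 51.0]] scissors [[676.0, 388.0, 6.0]] peg_tray [[426.0, 388.0, -0.0]] glasses_case [[656.0, -390.0, 43.0]] stand [[593.0, 543.0, 11.0]] 158 [576.57863564  14.11633761 237.54881244] normal [ 0.02140151 -0.04118288  0.99892239]
side 316 174 [(array([423.,  23.,  84.]), 0.96), (array([568.,  31., 233.]), 0.86), (array([678., -73.,  77.]), 0.58)]
tape [[475.0, -385.0, 29.0]] scissors [[676.0, 392.0, 10.0]] peg_tray [[421.0, 387.0, 13.0]] glasses_case [[632.0, -400.0, 39.0]] stand [[589.0, 560.0, 14.0]] 104 [576.36607704  15.44208275 235.61880186] normal [ 0.01569033  0.02502776 -0.99956362]
```

View pics/c4.png

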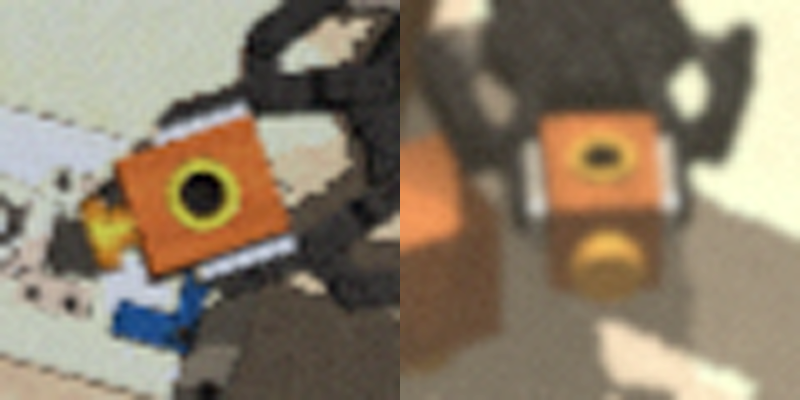

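Run:
```python
from h import *
o=[]
for n,(u,v) in dict(top=(476,209),side=(317,137)).items():
    c=cap(n); a=cv2.imread(f'pics/{n}0.png'); s=np.s_[v-60:v+60,u-60:u+60]
    o.append(np.vstack([cv2.resize(x[s],(300,300)) for x in (a,c['frame'][:,:,::-1].copy())]))
cv2.imwrite('pics/c5.png',np.clip(np.hstack(o)*1.3,0,255).astype(np.uint8))
```

```text
(no output)
```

View pics/c5.png

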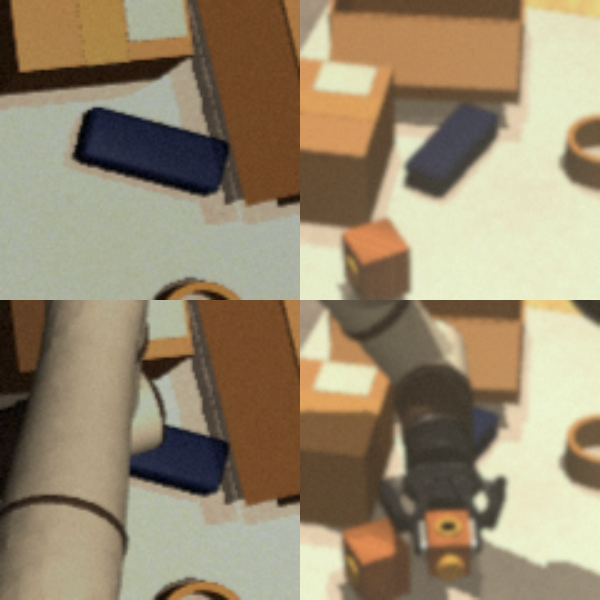

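The case has not moved: its visible right edge lies at the same pixels, and the rest is only hidden behind the arm. I'm handing in.

```bash
python3 -c "
from h import *
s=manip.get_obs();print(s['wrist_force'],s['ee_pos'],s['finger_gap']);print(manip.job_done())"
```

```text
[ 0.22474143  0.21040825 -1.30754309] [571.39000639  29.30851106 211.29422619] 0.48578466170512075
the job is handed in; nothing more can be done
None
```

I swung the cam lever open to about 1.9 to 2.0 rad by gripping the knob and following its arc. I then gripped the smallest head block, the one in the jig, by its plain sides and lifted it out. After that I turned it so the hole faces up and handed the job in at about 15 s of the 70 s limit.

- **Hole:** both cameras show the brass ring with a dark hole on the top face. The fitted face normal is within about 3° of vertical.
- **Height and grip:** I put the block's centre at about 211 mm above the table, held at 80 N with a finger opening of 41 mm. The joints were nearly still.
- **Lever:** a picture taken after I released the knob showed it open. I did not measure its angle again, and I kept the arm well clear of it after that.
- **Bystanders:** four of the five were found within about 5 mm of where they started.
- **One disagreement:** the detector put the glasses case about 34 to 55 mm off. The pictures show the arm hiding part of it and its visible edge at the same pixels as before, so I take this as an occlusion error.

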